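# Free the sagging bolt on the egg cage and hold the gate ajar

## Robot

A 7-joint arm with a two-finger parallel gripper is mounted at the origin on the work surface. World frame = base frame: x ahead of the robot, y to its left, z up, the work surface at z = 0. Lengths are in m, angles in rad, forces in N, time in s.
With the tool pointing down it reaches from about 0.425 to 0.875 m from the base axis. Payload 8.4 kg.
Tool frame: the origin (TCP) lies on the centre line of the jaws, within the pads' length; the fingertips stand 8 mm ahead of it and the grasp point (between the pads) lies 11 mm behind it; z points along the fingers, y is the direction in which the jaws open and shut (so a half turn about z gives the same grasp; the last joint's range is limited). The gripper opens to 85 mm and grips with 20 to 120 N. Pads are 22 mm wide; open, the fingers measure 114 mm over their backs; the gripper's body (76 mm by 85 mm) begins 54 mm behind the grasp point. The pads swing forward as they close: fully open they stand 13 mm farther back than shut.
Start: joints at [1.101, 0.333, 0.04, 1.465, -0.013, 1.343, -0.059], TCP at [0.236, -0.606, 0.239] pointing down, gripper open.
Joint ranges: [-2.58, 2.58], [-0.38, 2.09], [-1.3, 1.39], [0.25, 2.4], [-1.5, 4.64], [0.08, 2.09], [-2.65, 2.65]. Speed limits (rad/s): [2.22, 2.22, 2.79, 2.79, 3.14, 3.14, 3.14].

## Interface

Orientations are given as [roll, pitch, yaw] about the fixed x, y, z axes, in that order (R = Rz(yaw) Ry(pitch) Rx(roll)).
In Python, from plant import manip gives the robot as it stands. The module is installed in compiled form; this text tells all that it offers.
- The arm moves only by the shell command python3 -m crank 'ROWS' [OPENING] [FORCE]. ROWS is JSON, a list of rows, each an object of numbers: "tx", "ty", "tz": the shift along the tool's x, y, z normalised to -1 to 1, where 1 is 15 cm; "turn": the turn about the tool's z normalised to -1 to 1, where 1 is 180 degrees. A call has 1 to 8 rows; each row is the pose to reach, as a shift and turn from the pose measured when the call began, along the tool's axes at that moment, turning the shorter way round; what a row does not reach only later rows make up. A row lasts 1/12 s, in which the tool goes at most 41.7 mm and 7.16 degrees, less where a joint would pass 70% of its speed; a pose out of reach is approached as far as the arm can. A call with a number of a shift or a turn outside -1 to 1 is refused whole. A call with a gripper value outside its range is refused whole. OPENING is the closure, from -1 (fully open) to 1 (shut), so that 0 is half open, set as the call begins (- or left out, the last holds). The fingers move at their own pace and stop on an object; FORCE is the grip in N (left out, the last holds). Time passes only in rows, so rows that repeat a pose let the fingers close. It gives the time, the measured TCP pose, the force and the opening at its end, in the units of the state.
- manip.get_state(): the state, without advancing time (a new reading comes with each control period).
- manip.get_image(name): name is "side" or "top"; returns the picture (420x560x3 uint8, blue, green, red); there is no depth.
- manip.camera_params(name): a dict with "camera_matrix" (3x3 intrinsics, pixels), "D" ([k1, k2, p1, p2, k3] as OpenCV has them; the pictures are not rectified), "camera_from_world" (4x4, takes a point from world to camera coordinates). Camera axes: x right, y down, z forward; pixel columns grow to the right and rows downward; lengths in m; the calibration is good to about 2 mm. A picture is of the moment at which its call begins. camera_params takes no time and is no camera call.
- manip.close_job(): hands the job in, once; it reports no verdict.
Trained networks look in the newest picture that a camera, given by its name, has taken for a name from the list of things; names that differ only in an ending like _2 or _b are one class to them, and where a whole thing is asked for, a point or a joint stands for the part that bears it (a point fixed in the world has none). Each returns a list of dicts, best first, with "score" (0 to 1); they miss things now and then, are a little off and sometimes report something else, mostly with a low value. They report only what shows in the picture. A call takes as long as a camera call.
- manip.recognise(camera, label): "box" ([centre column, centre row, width, height] in pixels, round what is visible of it).
- manip.regions_of(camera, label): "pixels" (420x560 bool, what is visible of it) and "box" ([centre column, centre row, width, height] in pixels, round what is visible of it).
- manip.place_of(camera, label): "location" ([row, column] in pixels: a listed point, or the origin of a listed thing).
The state is a dict: "t": time; "joint_pos": joint angles; "qd": joint speeds; "joint_torque": joint torques, N m; "eef_pos": TCP position; "eef_rot": TCP orientation; "force": force on the tool from outside, world axes, zero at the start; "wrist_torque": the same for the moment, N m; "width": opening from 0.0 (shut) to 1.0 (fully open).
Only numpy, scipy, OpenCV 4.12 (cv2) and the standard library are available. Lean on these libraries where they do the work, as an engineer would, in place of code of your own. Each camera call takes 0.05 s, during which the arm holds its last target. There are 200 camera calls.

## Task

Open the wire egg cage for me: its bolt sags and the worn neck behind its nose hangs on the bent-up lip of the keeper, so raise the bolt by its red knob until it is about level and, keeping it raised, draw it back clear of the keeper without forcing it against the lip. Then pull the gate towards you and finish while holding it ajar against its spring, about a hand's breadth (10 cm) at the latch edge; do not let go and do not prop it. Leave the egg carton, the mug and the torch standing where they are.

Things in the scene. Friction and masses are not known exactly. Their poses are not given: they have to be found in the camera images.
- cage: Fixed galvanised cage, wire mesh top and sides, 400 wide (y), 360 deep (x), 195 high, trays of eggs inside. Origin: on the bench, in the middle of its front face, which carries the gate and looks to cage -x (to the robot). y points to the left post (hinge side), z up. Posts 40 mm square; the opening reaches from y = -160 to +160 mm. Place and yaw vary.
- gate (a joint): Angle of the blue gate (315 wide, 160 high, 20 thick, flush with the cage's front) about its upright hinge at the left post: 0 shut, grows to 1.3 as it opens to cage -x, i.e. clockwise from above about gate_hinge. A spring pulls it shut (0.4 Nm at 0, 0.8 Nm/rad more as it opens, about 3 N at the knob when ajar). A gap of 100 mm at the latch edge is 0.32 rad.
- barrel (a joint): Tilt of the whole bolt (barrel and rod) about barrel_pivot: 0 as it sags now (nose 0.075 rad below level, neck resting on the keeper's lip), grows as the nose is raised, 0.075 when level. From about 0.045 the nose clears the lip; at about 0.11 the nose touches the keeper's top. It drops back by its weight (about 4 N at the knob) when not held up.
- bolt (a joint): How far the rod has been drawn back along its own axis (m): 0 fully shot, 0.06 fully drawn. It stays where it is left (drag about 3 N). Unless raised, it is stopped by the lip after 9 mm at most. At 0.040 and more the nose is clear of keeper and post.
- keeper: Keeper of the bolt on the front of the right post, fixed to the cage: steel strap loop, 20 mm wide, 39 mm high inside, standing 29 mm off the post; the rod's nose passes through it sideways. The gate-side edge of its floor is bent up into a lip 11 mm high and 4 mm thick. Origin and axes as cage.
- keeper_lip (a point): Middle of the upper edge of the keeper's bent lip, 152 mm above the bench.
- knob (a point): Middle of the bolt's red knob: a lying cylinder, 22 mm thick, 30 long, axis along cage x while the gate is shut, with a flange 28 mm in diameter at its free end (15 to 20 mm from here) and a 12 mm stem to the rod. It stands 63 mm in front of the cage, 157 mm above the bench at the start, 165 when the bolt is level; 112 mm from barrel_pivot along the rod when shot. Moves with bolt and gate.
- barrel_pivot (a point): Point on the rod's axis at the barrel's rear, on the screw about which the bolt sags; 165 mm above the bench, 14 mm in front of the gate's face. The rod (16 mm in diameter) runs from here to cage -y; drawing it back moves it to cage +y, towards and past this point.
- nose_tip (a point): End of the rod's nose (16 mm in diameter, 18 mm long), 194 mm from barrel_pivot when shot. Behind the nose the rod is worn to a neck, 7 mm deep from below and 18 mm long, in which the lip sits.
- gate_hinge (a point): Point on the gate's hinge line, 165 mm above the bench, at the front face of the cage (x = 0, y = +160 mm in the cage).
- gate_latch_edge (a point): Point on the front face of the gate at its latch edge, 315 mm from the hinge line, 165 mm above the bench. When shut it lies at cage x = 0, y = -155 mm.
- carton: Loose open carton of six eggs, 155 x 105 mm, 69 high to the egg tops; origin under its centre. Bystander.
- mug: Loose white mug, 80 mm in diameter, 92 high, handle at its +y; origin under its centre. Bystander.
- torch: Loose black candling torch standing on its head, 48 mm in diameter, 130 high; origin under its centre. Bystander.

How it is judged:
By the outcome, as a careful person would: the job done as asked, in the order asked, and still so for the second after the job is handed in, while the arm keeps its last pose, push and grip.
It also fails if it takes over 35 s, if anything falls off the work surface, if the arm or the gripper's body presses on something with over 40 N, if the wrist force passes 120 N, or if a joint passes its speed limit or range.

## Working session

There is one attempt and no reset: what is moved stays moved. The work goes in short steps, Python scripts to look and compute and a shell command to move; the robot and the scene stay as the last step left them, time stands still between calls to the robot, and variables do not carry over. Pictures are saved under pics/ and viewed, about 8 in all and at most 12, crops included, and the job is handed in when it is done.

```bash
mkdir -p pics
python3 - <<'E'
from plant import manip
import cv2
print(manip.get_state())
for c in("side","top"):
    cv2.imwrite(f"pics/{c}0.png",manip.get_image(c))
    p=manip.camera_params(c);print(c,p)
    for l in("knob","keeper_lip","barrel_pivot","nose_tip","gate_hinge","gate_latch_edge","cage","carton","mug","torch"):
        print(l,[(d["location"],round(d["score"],2)) for d in manip.place_of(c,l)][:2])
E
```

```text
{'t': 0.0, 'joint_pos': array([ 1.10081982,  0.33391259,  0.03986272,  1.46625483, -0.01339379,
        1.34335087, -0.05850259]), 'qd': array([-1.14868012e-03, -4.94617473e-04, -1.16468549e-03, -7.87109641e-04,
        5.08250907e-04, -8.47403047e-05,  4.66176531e-04]), 'joint_torque': array([-6.86701496e-04, -6.58564353e+01,  1.36529244e+00, -4.05557048e+01,
        1.68388872e-02,  1.27907781e-02,  9.86137593e-06]), 'eef_pos': array([ 0.23533398, -0.60541554,  0.23842808]), 'eef_rot': array([-3.13993679e+00,  1.14826110e-04,  3.70768870e-01]), 'force': array([ 0.29280642,  0.20263854, -0.23435405]), 'wrist_torque': array([-0.00847041, -0.01561632, -0.03320893]), 'width': 0.9989848063178637}
side {'camera_matrix': array([[423.24948437,   0.        , 274.04982104],
       [  0.        , 423.24948437, 198.39861009],
       [  0.        ,   0.        ,   1.        ]]), 'D': array([-0.08607246,  0.        ,  0.        ,  0.        ,  0.        ]), 'camera_from_world': array([[ 0.98020322, -0.19796506,  0.00338945, -0.53857688],
       [-0.12570614, -0.63546438, -0.76182872,  0.17967533
[... 766 characters left out ...]
.        ,  0.        ]), 'camera_from_world': array([[ 0.00335297, -0.9998979 ,  0.01389068, -0.010178  ],
       [-0.99624035, -0.00454256, -0.08651322,  0.54587598],
       [ 0.08656749, -0.01354838, -0.99615386,  1.0973777 ],
       [ 0.        ,  0.        ,  0.        ,  1.        ]])}
knob [([187.8, 328.6], 0.92)]
keeper_lip [([176.1, 280.4], 0.74), ([165.3, 345.6], 0.46)]
barrel_pivot [([175.3, 280.4], 0.88), ([180.7, 278.2], 0.56)]
nose_tip [([166.7, 356.3], 0.77)]
gate_hinge [([182.2, 206.6], 0.97)]
gate_latch_edge [([160.6, 340.6], 0.74)]
cage [([180.4, 278.4], 0.96)]
carton [([263.1, 190.3], 0.94)]
mug [([200.9, 391.1], 0.57), ([168.0, 349.5], 0.4)]
torch [([258.0, 261.1], 0.59)]
```

```bash
cat > h.py <<'E'
import numpy as np,cv2
from plant import manip
from scipy.optimize import least_squares
def proj(c,P):
    p=manip.camera_params(c);T=p["camera_from_world"]
    return cv2.projectPoints(np.atleast_2d(np.array(P,float)),cv2.Rodrigues(T[:3,:3])[0],T[:3,3],p["camera_matrix"],p["D"])[0][:,0]
def tri(side,top):  # (row,col)
    s=np.array(side)[::-1];t=np.array(top)[::-1]
    r=least_squares(lambda X:np.r_[proj("side",X)[0]-s,proj("top",X)[0]-t],[.6,0,.15])
    return r.x,np.sqrt(2*r.cost)
def onz(c,rc,z):
    u=np.array(rc)[::-1]
    return least_squares(lambda X:proj(c,[X[0],X[1],z])[0]-u,[.6,0]).x
E
python3 - <<'E'
from h import *
S=dict(knob=(237.3,295.4),piv=(187.8,301.5),nose=(265,341.2),hinge=(143.6,278.9),edge=(239.4,341),lip=(250.2,340.6))
T=dict(knob=(187.8,328.6),piv=(175.3,280.4),nose=(166.7,356.3),hinge=(182.2,206.6),edge=(160.6,340.6),lip=(165.3,345.6))
for k in S: print(k,*tri(S[k],T[k]))
H=dict(knob=.157,piv=.165,nose=.15,hinge=.165,edge=.165,lip=.152)
for k in S: print(k,onz("side",S[k],H[k]),onz("top",T[k],H[k]))
for n,s,t in(("cage",(246.9,303.4),(180.4,278.4)),("carton",(188.9,196.6),(263.1,190.3)),("mug",(384,322.9),(200.9,391.1)),("torch",(242.6,206.3),(258,261.1))):print(n,onz("side",s,0),onz("top",t,0))
E
python3 -c "
import cv2,numpy as np
a=cv2.imread('pics/side0.png');b=cv2.imread('pics/top0.png')
cv2.imwrite('pics/a.png',cv2.resize(a,(784,588)));cv2.imwrite('pics/b.png',cv2.resize(b,(784,588)))"
```

```text
knob [ 0.56904485 -0.12001947  0.15185469] 5.04572758251359
piv [ 0.603909   -0.00597558  0.16881426] 0.7844796606874112
nose [ 0.6288888  -0.19019329  0.14205031] 1.6054000836021762
hinge [0.5916394  0.16739045 0.1625999 ] 1.4732979964786024
edge [ 0.64000633 -0.14900494  0.16067752] 1.5860486728086092
lip [ 0.63403312 -0.16352339  0.14925671] 0.05938949770473651
knob [ 0.56218091 -0.12483868] [ 0.57797154 -0.12085186]
piv [ 0.60421773 -0.00145891] [ 0.60592883 -0.00624984]
nose [ 0.62426597 -0.19655036] [ 0.6306065  -0.18932461]
hinge [0.59324854 0.16389277] [0.5887988  0.16728144]
edge [ 0.63652033 -0.15294503] [ 0.64218418 -0.14898907]
lip [ 0.63301394 -0.16588207] [ 0.63340549 -0.16302563]
cage [ 0.61443396 -0.00913448] [ 0.6182922  -0.00307023]
carton [0.3931081  0.24387728] [0.39116126 0.23504638]
mug [ 0.56839295 -0.32304149] [ 0.56326626 -0.31513571]
torch [0.40281339 0.04611648] [0.4061869  0.04297574]
```

View pics/a.png

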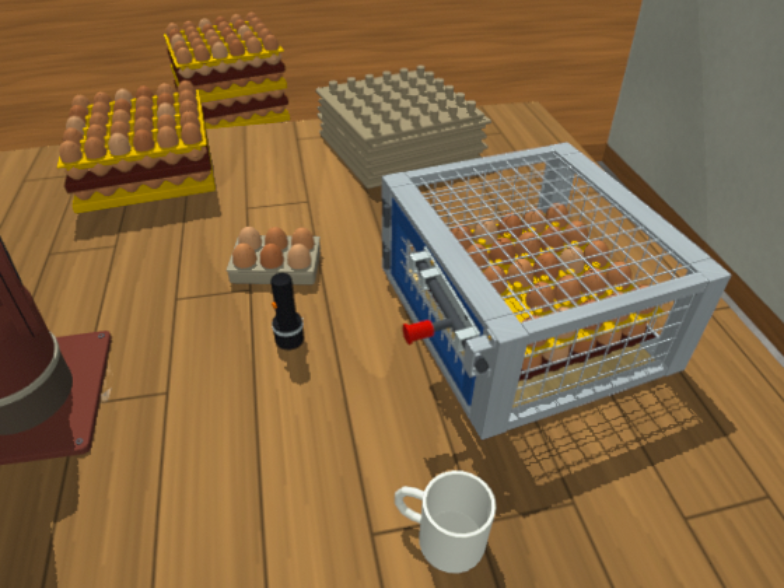

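View pics/b.png

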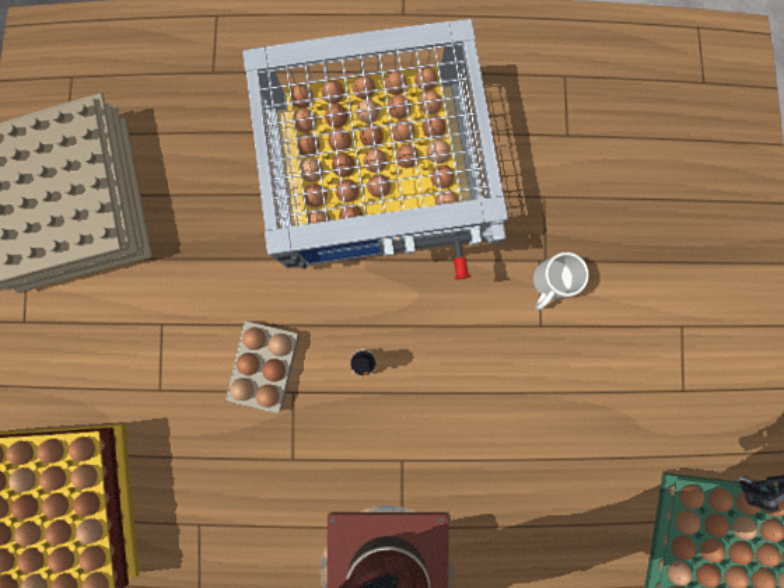

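The side view shows the cage right of centre, with the red knob at about col 298, row 236 (full-res), and the lip near (341,250). The top view shows the knob at (329,191), the mug to its right, and the torch and carton well clear on the robot side. Next I fit the cage pose from all the points.

```bash
cat > fit.py <<'E'
from h import *
S=dict(knob=(236,297.5),piv=(187.8,301.5),nose=(265,341.2),hinge=(143.6,278.9),edge=(239.4,341),lip=(250.2,340.6),cage=(246.9,303.4))
T=dict(knob=(190,329),piv=(175.3,280.4),nose=(166.7,356.3),hinge=(182.2,206.6),edge=(160.6,340.6),lip=(165.3,345.6),cage=(180.4,278.4))
def pts(v):
    x,y,a,yp=v
    L=dict(knob=(-.063,yp-.112,.157),piv=(-.014,yp,.165),nose=(-.014,yp-.1935,.1505),hinge=(0,.16,.165),edge=(0,-.155,.165),lip=(-.0145,-.170,.152),cage=(0,0,0))
    return {k:np.array([x+np.cos(a)*p[0]-np.sin(a)*p[1],y+np.sin(a)*p[0]+np.cos(a)*p[1],p[2]]) for k,p in L.items()}
def res(v):
    P=pts(v);return np.concatenate([np.r_[proj("side",P[k])[0]-S[k][::-1],proj("top",P[k])[0]-T[k][::-1]]*(0.3 if k=="lip" else 1) for k in P])
r=least_squares(res,[.616,0,.15,0],loss="soft_l1")
print(r.x);P=pts(r.x)
if __name__=="__main__":
    for k,e in zip(P,res(r.x).reshape(-1,4)):print(k,P[k].round(4),e.round(1))
    from scipy.spatial.transform import Rotation as R
    s=manip.get_state();M=R.from_euler("xyz",s["eef_rot"]).as_matrix()
    print("tool shift to knob above z.24 /0.15",M.T@(np.r_[P["knob"][:2],.24]-s["eef_pos"])/.15,"turn",(s["eef_rot"][2]-r.x[2])/np.pi)
E
python3 fit.py
```

```text
[ 0.61604533  0.0024671   0.14188604 -0.0043779 ]
knob [ 0.5701 -0.1217  0.157 ] [ 1.8 -0.6 -0.   1.1]
piv [ 0.6028 -0.0038  0.165 ] [-0.4  0.8 -1.   1.3]
nose [ 0.6302 -0.1954  0.1505] [ 3.2 -1.2  2.5  0.2]
hinge [0.5934 0.1609 0.165 ] [ 0.3  0.7  2.8 -1.9]
edge [ 0.638 -0.151  0.165] [ 0.4 -0.9  0.9  1.8]
lip [ 0.6257 -0.1679  0.152 ] [-1.1  0.4  0.6  1. ]
cage [0.616  0.0025 0.    ] [-0.6 -3.8 -2.   0.8]
tool shift to knob above z.24 /0.15 [ 3.24892038 -2.2001559  -0.00457566] turn 0.0728546536838343
```

```bash
for i in 1 2; do :; done
python3 -m crank '[{"tx":1,"ty":-0.68},{"tx":1,"ty":-0.68},{"tx":1,"ty":-0.68},{"tx":1,"ty":-0.68},{"tx":1,"ty":-0.68},{"tx":1,"ty":-0.68}]' -1 60
python3 -m crank '[{"tx":1,"ty":-0.68},{"tx":1,"ty":-0.68},{"tx":1,"ty":-0.68},{"tx":1,"ty":-0.68},{"tx":1,"ty":-0.68},{"tx":1,"ty":-0.68}]'
python3 -m crank '[{"tx":1,"ty":-0.68,"turn":0.073},{"tx":1,"ty":-0.68,"turn":0.073},{"tx":1,"ty":-0.68,"turn":0.073},{"tx":1,"ty":-0.68,"turn":0.073},{"tx":1,"ty":-0.68,"turn":0.073},{"tx":1,"ty":-0.68,"turn":0.073}]'
python3 fit.py|tail -1
```

```text
tool shift to knob above z.24 /0.15 [ 3.24892038 -2.2001559  -0.00457566] turn 0.0728546536838343schema error: expected keys tx, ty, tz, turn
schema error: expected keys tx, ty, tz, turn
schema error: expected keys tx, ty, tz, turn
```

All four keys are required in each row.

```bash
python3 -m crank '[{"tx":1,"ty":-0.68,"tz":0,"turn":0},{"tx":1,"ty":-0.68,"tz":0,"turn":0},{"tx":1,"ty":-0.68,"tz":0,"turn":0},{"tx":1,"ty":-0.68,"tz":0,"turn":0},{"tx":1,"ty":-0.68,"tz":0,"turn":0},{"tx":1,"ty":-0.68,"tz":0,"turn":0}]' -1 60
python3 -m crank '[{"tx":1,"ty":-0.68,"tz":0,"turn":0},{"tx":1,"ty":-0.68,"tz":0,"turn":0},{"tx":1,"ty":-0.68,"tz":0,"turn":0},{"tx":1,"ty":-0.68,"tz":0,"turn":0},{"tx":1,"ty":-0.68,"tz":0,"turn":0},{"tx":1,"ty":-0.68,"tz":0,"turn":0}]'
python3 -m crank '[{"tx":0.8,"ty":-0.6,"tz":0,"turn":0.073},{"tx":0.8,"ty":-0.6,"tz":0,"turn":0.073},{"tx":0.8,"ty":-0.6,"tz":0,"turn":0.073},{"tx":0.8,"ty":-0.6,"tz":0,"turn":0.073},{"tx":0.8,"ty":-0.6,"tz":0,"turn":0.073},{"tx":0.8,"ty":-0.6,"tz":0,"turn":0.073}]'
python3 fit.py|tail -1
```

```text
t: 1.6
eef_pos: [0.3422, -0.4522, 0.2398]
eef_rot: [-3.142, -0.002, 0.378]
force: [-0.1, -0.6, 0.1]
width: 1.0
t: 2.1
eef_pos: [0.4472, -0.2972, 0.2405]
eef_rot: [-3.141, -0.004, 0.385]
force: [-0.2, -0.5, 0.2]
width: 0.999
t: 2.6
eef_pos: [0.5253, -0.1676, 0.2409]
eef_rot: [-3.14, -0.004, 0.159]
force: [-0.7, -1.0, -0.9]
width: 1.001
tool shift to knob above z.24 /0.15 [ 0.34358798 -0.25506982  0.00783096] turn 0.00558322014364131
```

```bash
python3 -m crank '[{"tx":0.34,"ty":-0.255,"tz":0,"turn":0.006},{"tx":0.34,"ty":-0.255,"tz":0,"turn":0.006},{"tx":0.34,"ty":-0.255,"tz":0.2,"turn":0.006},{"tx":0.34,"ty":-0.255,"tz":0.2,"turn":0.006},{"tx":0.34,"ty":-0.255,"tz":0.2,"turn":0.006}]'
python3 - <<'E'
from h import *
from fit import P
a=manip.get_image("side");b=manip.get_image("top")
for c in("side","top"):print(c,[(d["location"],round(d["score"],2)) for d in manip.place_of(c,"knob")], proj(c,P["knob"]))
f=lambda i,x,y:cv2.resize(i[y:y+120,x:x+130],(390,360),interpolation=cv2.INTER_CUBIC)
cv2.imwrite("pics/c.png",np.hstack([f(a,235,160),f(b,265,120)]))
E
```

```text
t: 3.02
eef_pos: [0.5681, -0.1241, 0.2099]
eef_rot: [-3.14, 0.0, 0.138]
force: [0.4, -0.8, 0.7]
width: 1.0
[ 0.61604533  0.0024671   0.14188604 -0.0043779 ]
side [([240.5, 296.5], 0.9)] [[299.33374636 235.40831085]]
top [([188.2, 327.9], 0.54)] [[328.96033512 191.08053636]]
```

View pics/c.png

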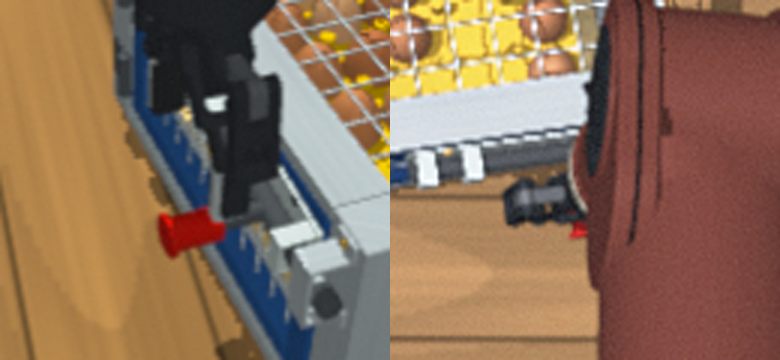

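Run:
```python
from fit import *
a=r.x[2];u=np.array([np.cos(a),np.sin(a),0])
for d in(-.02,0,.015):print(d,proj("side",P["knob"]+d*u),proj("top",P["knob"]+d*u))
for c,im in(("side","pics/side0.png"),("top","pics/top0.png")):
    h=cv2.cvtColor(cv2.imread(im),cv2.COLOR_BGR2HSV);m=((h[...,0]<8)|(h[...,0]>172))&(h[...,1]>200)&(h[...,2]>110)
    q=proj(c,P["knob"])[0].astype(int);w=np.zeros_like(m);w[q[1]-22:q[1]+22,q[0]-22:q[0]+22]=1
    y,x=np.where(m&w);print(c,x.min(),x.max(),y.min(),y.max(),x.mean(),y.mean(),len(x))
```

```text
[ 0.61604533  0.0024671   0.14188604 -0.0043779 ]
-0.02 [[288.82001324 238.09849856]] [[330.21099632 199.39254436]]
0 [[299.33374636 235.40831085]] [[328.96033512 191.08053636]]
0.015 [[307.1212241  233.41251531]] [[328.02237037 184.86653636]]
side 288 309 229 245 298.68609865470853 235.78026905829597 223
top 325 334 184 198 329.6857142857143 192.4 35
```

```bash
python3 -m crank '[{"tx":0.022,"ty":-0.014,"tz":0.15,"turn":0},{"tx":0.022,"ty":-0.014,"tz":0.3,"turn":0},{"tx":0.022,"ty":-0.014,"tz":0.427,"turn":0},{"tx":0.022,"ty":-0.014,"tz":0.427,"turn":0},{"tx":0.022,"ty":-0.014,"tz":0.427,"turn":0}]' -1 40
python3 -m crank '[{"tx":0,"ty":0,"tz":0,"turn":0},{"tx":0,"ty":0,"tz":0,"turn":0},{"tx":0,"ty":0,"tz":0,"turn":0},{"tx":0,"ty":0,"tz":0,"turn":0},{"tx":0,"ty":0,"tz":0,"turn":0},{"tx":0,"ty":0,"tz":0,"turn":0},{"tx":0,"ty":0,"tz":0,"turn":0},{"tx":0,"ty":0,"tz":0,"turn":0}]' 1 40
python3 - <<'E'
from h import *
a=manip.get_image("side");print(manip.get_state())
cv2.imwrite("pics/d.png",cv2.resize(a[150:290,230:400],(680,560),interpolation=cv2.INTER_CUBIC))
E
```

```text
t: 3.63
eef_pos: [0.5727, -0.1213, 0.149]
eef_rot: [-3.141, -0.004, 0.138]
force: [0.4, -0.4, 0.7]
width: 0.999
t: 4.3
eef_pos: [0.573, -0.1213, 0.1496]
eef_rot: [-3.141, -0.005, 0.138]
force: [-1.8, 0.0, 5.5]
width: 0.241
{'t': 4.35, 'joint_pos': array([ 0.42906775,  0.28801005, -0.34941596,  1.72662343,  0.10567893,
        1.14072427, -1.38381021]), 'qd': array([ 0.0010034 ,  0.00016041,  0.00119804, -0.00106442, -0.0005088 ,
       -0.00065962, -0.00021974]), 'joint_torque': array([ 1.86683913e-02, -5.50441003e+01, -3.04670647e+00, -3.58474660e+01,
       -2.65901450e-03, -4.34184149e-01, -1.64781930e-01]), 'eef_pos': array([ 0.57302609, -0.12131673,  0.14953779]), 'eef_rot': array([-3.14137209, -0.00505694,  0.13774603]), 'force': array([-1.24442971,  0.18137061,  4.72275853]), 'wrist_torque': array([0.08329287, 0.26863507, 0.21952344]), 'width': 0.2367243937459303}
```

View pics/d.png

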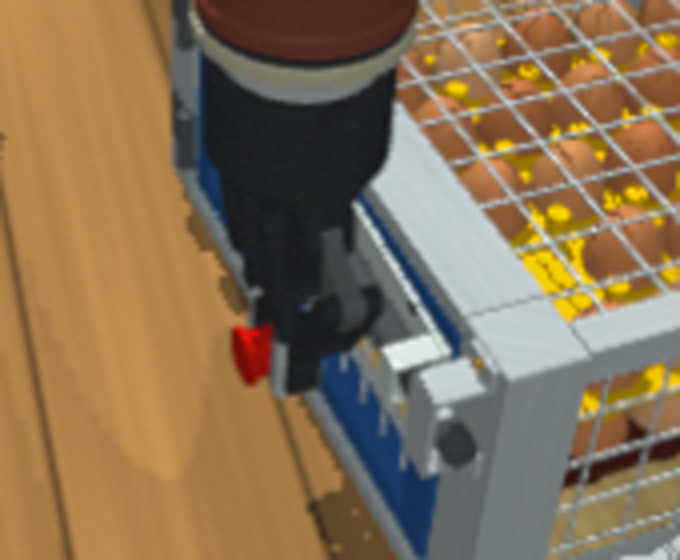

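```bash
python3 -m crank '[{"tx":0,"ty":0,"tz":-0.02,"turn":0},{"tx":0,"ty":0,"tz":-0.04,"turn":0},{"tx":0,"ty":0,"tz":-0.055,"turn":0},{"tx":0,"ty":0,"tz":-0.055,"turn":0},{"tx":0,"ty":0,"tz":-0.055,"turn":0},{"tx":0,"ty":0,"tz":-0.055,"turn":0}]' 1 60
python3 - <<'E'
from h import *
a=manip.get_image("side");s=manip.get_state();print(s["eef_pos"],s["force"],s["wrist_torque"])
for l in("knob","nose_tip"):print(l,[(d["location"],round(d["score"],2)) for d in manip.place_of("side",l)])
cv2.imwrite("pics/e.png",np.hstack([cv2.resize(i[210:290,290:370],(400,400),interpolation=cv2.INTER_CUBIC) for i in(cv2.imread("pics/side0.png"),a)]))
E
```

```text
t: 4.85
eef_pos: [0.5725, -0.1216, 0.1573]
eef_rot: [-3.141, -0.004, 0.138]
force: [-0.2, -2.8, -8.4]
width: 0.233
[ 0.57256055 -0.12160798  0.15729305] [-0.55897909 -2.47780152 -9.00581676] [-0.97692369  0.04915622  0.36305385]
knob [([233.6, 297.9], 0.69)]
nose_tip [([257.3, 344.8], 0.79)]
```

View pics/e.png

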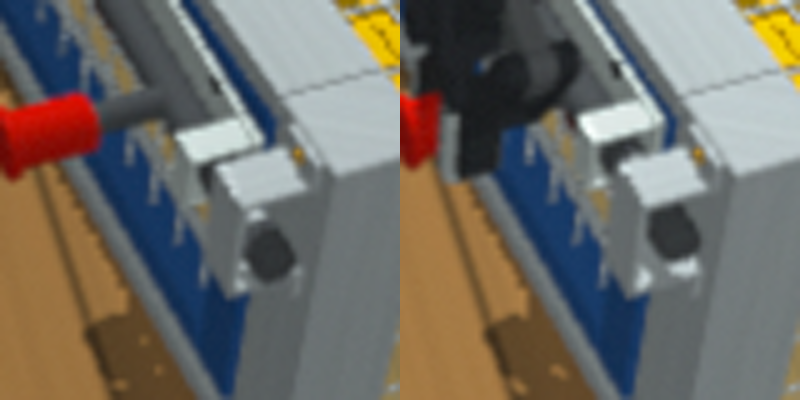

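Run:
```python
from fit import *
for t in(0,.045,.06,.075,.09,.11):
    q=P["nose"].copy();q[2]=.165-.194*np.sin(.075-t);print(t,proj("side",q)-proj("side",P["nose"]))
```

```text
[ 0.61604533  0.0024671   0.14188604 -0.0043779 ]
0 [[-0.00246135  0.01424279]]
0.045 [[ 0.59199114 -3.42841887]]
0.06 [[ 0.79236407 -4.59012091]]
0.075 [[ 0.99378638 -5.75855812]]
0.09 [[ 1.19621981 -6.93351912]]
0.11 [[ 1.46763612 -8.50990639]]
```

```bash
python3 -m crank '[{"tx":0,"ty":0,"tz":-0.013,"turn":0},{"tx":0,"ty":0,"tz":-0.013,"turn":0},{"tx":0,"ty":0,"tz":-0.013,"turn":0},{"tx":0,"ty":0,"tz":-0.013,"turn":0}]' 1 60
cat > nose.py <<'E'
from h import *
def nose(i):
    g=cv2.cvtColor(i,cv2.COLOR_BGR2GRAY)[245:275,336:356]
    y,x=np.where(g<80);return x.mean()+336,y.mean()+245,len(x)
if __name__=="__main__":
    a=manip.get_image("side");print(nose(cv2.imread("pics/side0.png")),nose(a));print([(d["location"],round(d["score"],2)) for d in manip.place_of("side","nose_tip")]);print(manip.get_state()["force"])
E
python3 nose.py
```

```text
t: 5.33
eef_pos: [0.5725, -0.1216, 0.1591]
eef_rot: [-3.141, -0.004, 0.138]
force: [-0.0, -1.9, -10.5]
width: 0.24
(np.float64(342.23636363636365), np.float64(262.3363636363636), 110) (np.float64(343.16), np.float64(258.46), 100)
[([258.6, 341.7], 0.65)]
[ -0.27490739  -1.79893347 -12.02130466]
```

Run:
```python
from h import *
a=manip.get_image("side");cv2.imwrite("pics/f_raw.png",a)
b=cv2.imread("pics/side0.png")
cv2.imwrite("pics/f.png",np.hstack([cv2.resize(i[235:280,325:365],(396,450),interpolation=cv2.INTER_CUBIC) for i in(b,a)]))
for i in(b,a):
    g=cv2.cvtColor(i,cv2.COLOR_BGR2GRAY);print(g[248:274,338:350])
```

```text
[[191 189 190 191 191 190 190 183 180 173 160 146]
 [188 191 190 186 181 176 171 152 140 122 111 104]
 [173 182 174 162 144 131 118 107 103  99  95  95]
 [139 149 144 140 118 101  95  95  96  95  94  93]
 [111 137 171 182 150 109  94  94  94  94  94  95]
 [110 141 175 174 151 110  91  95  95  95  95  96]
 [110 120 122 105  87  79  81  88  95  97  95  95]
 [110  95  83  81  70  69  69  72  88  94  97  95]
 [109  87  75  72  58  53  51  51  79  92  95  96]
 [103  82  67  58  51  50  50  48  60  82  93  94]
 [101  78  57  49  51  52  50  50  48  61  89  95]
 [ 91  68  53  49  50  48  49  49  48  49  80  93]
 [ 86  60  50  49  50  50  52  51  51  48  62  89]
 [ 93  61  46  49  50  52  51  51  52  49  52  83]
 [132  95  52  47  47  52  52  50  52  47  53  86]
 [157 125  67  48  50  50  50  50  48  51  82 116]
 [122 111  80  54  49  49  48  50  50  67 108 132]
 [123 113  97  73  56  51  52  62  69  88 105 115]
 [155 127 112  98  80  69  77  84  89  99 101 112]
 [160 127 109 106  98  91  96  96  96  96 102 113]
 [106  90  95  96  95  94  93  95  94  95 104 110]
 [ 59  59  85  92  94  93  91
[... 853 characters left out ...]
104  83  77  66  65  93 129 114  99]
 [120 121 122 119 116 140 144 141 160 191 170 121]
 [124 121 122 121 127 183 202 202 200 204 201 143]
 [129 124 120 117 121 164 197 205 205 205 201 155]
 [155 159 133 119 118 129 187 201 192 187 176 151]
 [191 200 153 121 117 121 163 173 154 143 126 123]
 [198 194 156 126 119 116 119 118 110 109 106 118]
 [172 155 142 122 112 107 104 100 100 102 109 120]
 [111  97 103 103 101 100  98  99 101 103 112 117]
 [ 62  65  90  98  99 100 100 100 100 102 107 107]
 [ 50  70  94  98 100  99 100 100 100 100  99 100]
 [ 54  81  96  98 101  99  99 100 101 101  99 100]
 [ 56  87  98  99 101 100  99 100 102 100 100  99]
 [ 58  92 101  99 101 100  98 100 100 100  98 101]]
```

View pics/f.png

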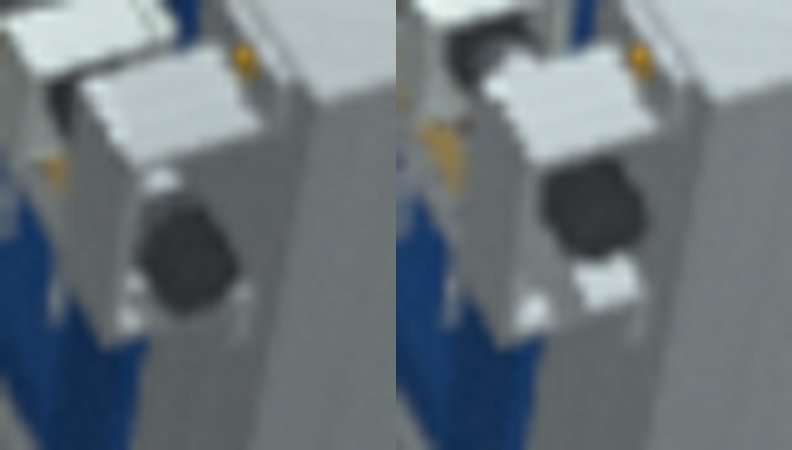

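Nose's lower edge rose about 6 px, which is a tilt of about 0.077 (level), and the lip shows free below it. Drawing back in stages.

```bash
python3 -m crank '[{"tx":0,"ty":-0.025,"tz":0,"turn":0},{"tx":0,"ty":-0.05,"tz":0,"turn":0},{"tx":0,"ty":-0.075,"tz":0,"turn":0},{"tx":0,"ty":-0.1,"tz":0,"turn":0},{"tx":0,"ty":-0.1,"tz":0,"turn":0}]' 1 60
python3 - <<'E'
from h import *
s=manip.get_state();print(s["eef_pos"],s["force"],s["wrist_torque"])
cv2.imwrite("pics/g_raw.png",manip.get_image("side"))
a=cv2.imread("pics/g_raw.png");print(cv2.cvtColor(a,cv2.COLOR_BGR2GRAY)[248:266,334:350])
E
```

```text
t: 5.9
eef_pos: [0.5702, -0.1052, 0.159]
eef_rot: [-3.141, -0.004, 0.139]
force: [1.1, -0.4, -13.7]
width: 0.236
[ 0.5702357  -0.10524114  0.15900686] [  1.12219607  -0.40885409 -13.73599272] [-0.59568279 -0.01789051  0.36997456]
[[103 103 111 120 124 127 178 202 201 203 202 195 189 184 170 153]
 [104 102 105 111 113 121 164 192 193 189 182 159 147 130 118 112]
 [103 102 101 107 114 118 126 154 152 136 116 102 107 104 101 100]
 [103 103 101 103 114 117 110 108  94  80  66  71  92 100 100 102]
 [103 103 101 102 115 105  78  61  55  54  64  85  98 100 100 102]
 [103 103 102 106 115  92  62  54  59  70  86 100 101 100 101 101]
 [102 102 102 107 115 103  88  79  83  95 101 102 101 100 101 101]
 [102 103 103 109 118 121 122 111 104 103 103 105 101 101 100 102]
 [103 102 101 111 119 122 124 114 107 110 115 114 105 100 101 102]
 [102 102 103 112 119 121 120 114 115 124 147 133 119 104 100  99]
 [102 102 101 114 120 121 121 120 122 152 190 174 158 124 103  99]
 [103 102 103 115 120 121 121 119 124 164 197 205 202 170 121 102]
 [103 103 105 115 120 120 120 120 119 126 168 200 207 201 145 105]
 [103 102 106 116 120 120 120 120 119 118 130 186 204 202 168 120]
 [102 101 109 117 121 120 122 121 120 117 120 163 195 203 198 140]
 [103 101 112 119 120 120 119 119 118 118 116 127 187 203 201 156]
 [103 102 112 120 119 118 118 119 119 118 117 121 163 174 173 150]
 [100 104 116 139 129 119 120 118 120 119 118 119 119 119 118 122]]
```

Drawn 16 mm with no resistance, past the 9 mm stop. Continuing.

```bash
python3 -m crank '[{"tx":0.01,"ty":-0.04,"tz":0,"turn":0},{"tx":0.01,"ty":-0.08,"tz":0,"turn":0},{"tx":0.01,"ty":-0.12,"tz":0,"turn":0},{"tx":0.01,"ty":-0.16,"tz":0,"turn":0},{"tx":0.01,"ty":-0.2,"tz":0,"turn":0},{"tx":0.01,"ty":-0.23,"tz":0,"turn":0},{"tx":0.01,"ty":-0.23,"tz":0,"turn":0}]' 1 60
python3 - <<'E'
from h import *
s=manip.get_state();print(s["eef_pos"],s["force"],s["wrist_torque"])
a=manip.get_image("side");cv2.imwrite("pics/h.png",cv2.resize(a[170:290,240:380],(700,600),interpolation=cv2.INTER_CUBIC))
E
```

```text
t: 6.53
eef_pos: [0.5654, -0.0696, 0.1582]
eef_rot: [-3.139, -0.0, 0.14]
force: [-4.7, 1.3, -13.8]
width: 0.233
[ 0.56539915 -0.06961519  0.15824307] [ -4.70141385   1.34083794 -13.8065567 ] [-0.35797791  0.92471656  0.38306381]
```

View pics/h.png

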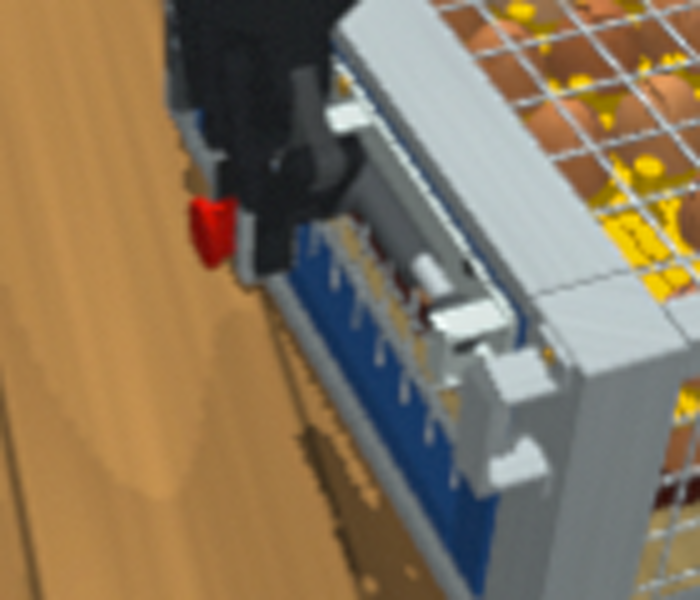

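Nose is out of the keeper and the keeper is empty (drawn about 52 mm). Now pulling the gate along its arc.

```bash
python3 -m crank '[{"tx":-0.06,"ty":-0.015,"tz":-0.005,"turn":0.013},{"tx":-0.118,"ty":-0.036,"tz":-0.005,"turn":0.025},{"tx":-0.177,"ty":-0.058,"tz":-0.005,"turn":0.038},{"tx":-0.233,"ty":-0.083,"tz":-0.005,"turn":0.051},{"tx":-0.29,"ty":-0.11,"tz":-0.005,"turn":0.064},{"tx":-0.344,"ty":-0.138,"tz":-0.005,"turn":0.076},{"tx":-0.4,"ty":-0.169,"tz":-0.005,"turn":0.089},{"tx":-0.4,"ty":-0.169,"tz":-0.005,"turn":0.089}]' 1 60
python3 - <<'E'
from h import *
s=manip.get_state();print(s["eef_pos"],s["force"],s["wrist_torque"])
a=manip.get_image("side");b=manip.get_image("top")
for c in("side","top"):
  for l in("gate_latch_edge","gate_hinge","knob"):
    print(c,l,[(d["location"],round(d["score"],2),onz(c,d["location"],.165)) for d in manip.place_of(c,l)])
cv2.imwrite("pics/i.png",np.hstack([cv2.resize(a[130:290,210:390],(405,360),interpolation=cv2.INTER_CUBIC),cv2.resize(b[110:250,190:370],(395,360),interpolation=cv2.INTER_CUBIC)]))
E
```

```text
t: 7.25
eef_pos: [0.5009, -0.052, 0.1586]
eef_rot: [-3.139, 0.002, -0.141]
force: [1.3, -1.8, -17.4]
width: 0.234
[ 0.50090791 -0.05204033  0.15858063] [  1.29934345  -1.83467489 -17.35181954] [-1.15252253 -0.09085187  0.17201744]
side gate_latch_edge [([247.8, 290.1], 0.71, array([ 0.54539072, -0.15480991]))]
side gate_hinge [([143.2, 277.8], 0.69, array([0.59113194, 0.16600524]))]
side knob [([215.6, 250.5], 0.8, array([ 0.49214659, -0.06219254]))]
top gate_latch_edge []
top gate_hinge [([184.4, 209.5], 0.62, array([0.58360153, 0.16032724]))]
top knob []
```

View pics/i.png

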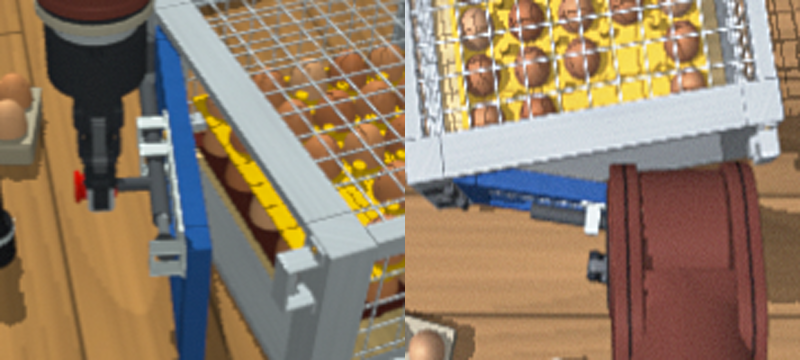

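The gate is ajar by about 93 mm, with the carton and torch untouched. A small extra pull, then settle and check.

```bash
python3 -m crank '[{"tx":-0.025,"ty":-0.008,"tz":0,"turn":0.005},{"tx":-0.045,"ty":-0.015,"tz":0,"turn":0.01},{"tx":-0.045,"ty":-0.015,"tz":0,"turn":0.01},{"tx":-0.045,"ty":-0.015,"tz":0,"turn":0.01},{"tx":-0.045,"ty":-0.015,"tz":0,"turn":0.01},{"tx":-0.045,"ty":-0.015,"tz":0,"turn":0.01}]' 1 60
python3 - <<'E'
from h import *
a=manip.get_image("side");b=manip.get_image("top")
s=manip.get_state();print(s["eef_pos"],s["eef_rot"],s["force"],s["width"])
for l,z in(("gate_latch_edge",.165),("knob",.167),("carton",0),("mug",0),("torch",0)):
  for c in("side","top"):
    print(c,l,[(d["location"],round(d["score"],2),onz(c,d["location"],z)) for d in manip.place_of(c,l)][:1])
cv2.imwrite("pics/j.png",np.hstack([cv2.resize(a,(400,300)),cv2.resize(b,(400,300))]))
E
```

```text
t: 8.15
eef_pos: [0.497, -0.0496, 0.1596]
eef_rot: [-3.138, -0.001, -0.17]
force: [1.0, -1.7, -5.0]
width: 0.234
[ 0.49695894 -0.04957585  0.15940607] [-3.13836278e+00 -5.13238678e-04 -1.70318240e-01] [ 1.36013686 -1.74713099 -4.4667283 ] 0.23233419460529475
side gate_latch_edge [([247.5, 285.3], 0.75, array([ 0.53755536, -0.15253965]))]
top gate_latch_edge []
side knob [([210.4, 249.3], 0.88, array([ 0.49191349, -0.04984799]))]
top knob []
side carton [([188.2, 196.5], 0.79, array([0.39302612, 0.24684415]))]
top carton [([260.5, 189.5], 0.66, array([0.39816678, 0.23734164]))]
side mug [([380.6, 323.8], 0.73, array([ 0.57157028, -0.31751559]))]
top mug [([203.3, 395.0], 0.58, array([ 0.55665048, -0.32601403]))]
side torch [([240.7, 206.9], 0.62, array([0.40462784, 0.05180798]))]
top torch [([257.5, 260.9], 0.6, array([0.40753333, 0.04352525]))]
```

View pics/j.png

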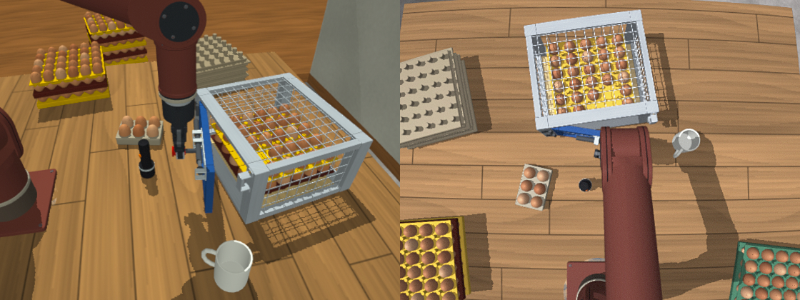

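Run:
```python
from plant import manip
s=manip.get_state();print(s["t"],s["eef_pos"],s["force"],s["width"]);print(manip.close_job())
```

```text
8.75 [ 0.49662913 -0.04944204  0.15903225] [ 2.06126231 -0.73200019 -1.65990261] 0.2368616816947274
the job is handed in; nothing more can be done
None
```

The cage is open: the arm raised the bolt, drew it clear of the keeper, pulled the gate and is still holding it ajar by the red knob. I handed the job in at about 8.8 s.

- **Bolt:** I raised it to about level (tilt about 0.077 rad, judged from the nose moving in the side view). I then drew it back about 52 mm with almost no sideways force, and the keeper showed empty.
- **Gate:** the last check put the latch edge about 100 mm from where it was shut. The tool's turn gives about 0.31 rad. Only the side camera gave this, because the arm hid the edge and the knob from the top camera.
- **Grip:** the gripper opening held steady at about 20 mm on the knob. However, the vertical force on the tool eased from about 17 N to under 2 N over the final seconds, so the knob may have turned or slipped slightly in the pads, or the bolt settled. I did not check that further; the tool and the gate had not moved noticeably.
- **Bystanders:** the carton, mug and torch still stand where they were, within the detection scatter of about 1 cm.

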